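# Find the heavier density specimen and hold it over the beaker

## Task

Lift the two look-alike orange specimens one at a time out of the open aluminium mould and feel which is heavier. Stand the lighter one upright in the blue tray and let it go, and finish holding the heavier one in the gripper, upright and still, centred a few centimetres above the mouth of the white beaker without touching it: the program ends while holding it there. Leave the white beaker and everything else on the bench where they stand.

Things in the scene. Friction and masses are not known exactly. Their poses are not given: they have to be found in the camera images.
- specimen_p_center (a point): specimen P: upright orange plastic cylinder, 40 mm diameter, 70 mm tall, smooth sides, small black dot on top; point at its centre, half-way up (35 mm above its foot), z along its axis. At the start it stands in one of the mould's two cavities with its upper 42 mm exposed. A loose metal core is sealed inside; the two specimens look the same, but one weighs 0.31 to 0.40 kg and the other 0.14 to 0.19 kg, and which one is heavier changes from run to run.
- specimen_q_center (a point): specimen Q: same as specimen P (upright orange plastic cylinder, 40 mm diameter, 70 mm tall, smooth sides, small black dot on top); point at its centre
- mould: fixed open aluminium mould block, 85 (x) x 200 (y) x 38 mm tall, with two round cavities 43 mm wide and 28 mm deep (floor 10 mm above the bench), centred 55 mm to either side along its y axis; origin under its centre, z up
- tray: fixed low open blue plastic tray, 220 (x) x 130 (y) x 18 mm tall outside, walls and floor 4 mm thick; there is room for both specimens side by side along its x axis; origin under its centre
- beaker: loose empty white plastic beaker, 95 mm tall, mouth 90 mm wide outside; walls 4 mm; stands upright on the bench; origin under its centre
- beaker_rim (a point): centre of the white beaker's mouth, at rim height (95 mm above the bench), z up
- stopper: bystander, loose: small red-brown rubber stopper, 36 mm wide, 28 mm tall; origin under its centre
- glass_beaker: bystander, loose: empty clear glass beaker, 68 mm wide, 85 mm tall (not the white one); origin under its centre
- measuring_cylinder: bystander, loose: clear measuring cylinder, 188 mm tall, on a round green foot 64 mm wide; origin under its centre
- wash_bottle: bystander, loose: white wash bottle with blue cap, 60 mm wide, 170 mm tall; origin under its centre
- brush: bystander, loose: hand brush lying flat; origin near its middle
- goggles: bystander, loose: safety goggles with clear lenses and black frame, 144 mm wide, 52 mm tall, temples 110 mm long towards its +x; origin under the lens frame
- petri_dish: bystander, loose: clear shut petri dish, 90 mm wide, 15 mm tall; origin under its centre
Things that resemble listed ones, but are neither listed nor needed, are in the scene too. Leave any green or purple look-alike of the part that bears specimen_p_center alone.

How it is judged:
On the way, in this order (a step that is already met when the one before it is completed fails the run):
1. one specimen is lifted clear of the mould in the gripper while the other is still in its cavity ((((height (world z) of specimen_p_center above 0.1 m and contact force between specimen_p and the fingers above 1 N and contact force between specimen_p and mould below 0.1 N) and (horizontal distance between specimen_q_center and mould below 0.13 m and height (world z) of specimen_q_center below 0.055 m and contact force between specimen_q and mould above 0.3 N)) or ((height (world z) of specimen_q_center above 0.1 m and contact force between specimen_q and the fingers above 1 N and contact force between specimen_q and mould below 0.1 N) and (horizontal distance between specimen_p_center and mould below 0.13 m and height (world z) of specimen_p_center below 0.055 m and contact force between specimen_p and mould above 0.3 N)))), for 0.2 s.
2. the lighter specimen stands released and upright in the blue tray (((x of specimen_p_center in the frame of tray between -0.105 and 0.105 m and y of specimen_p_center in the frame of tray between -0.06 and 0.06 m and height (world z) of specimen_p_center below 0.05 m and angle between specimen_p_center's own z axis and vertical below 0.1 rad and contact force between specimen_p and the fingers below 0.1 N and linear speed of specimen_p below 0.02 m/s and contact force between specimen_p and tray between 1 and 2.45 N) or (x of specimen_q_center in the frame of tray between -0.105 and 0.105 m and y of specimen_q_center in the frame of tray between -0.06 and 0.06 m and height (world z) of specimen_q_center below 0.05 m and angle between specimen_q_center's own z axis and vertical below 0.1 rad and contact force between specimen_q and the fingers below 0.1 N and linear speed of specimen_q below 0.02 m/s and contact force between specimen_q and tray between 1 and 2.45 N))), for 0.3 s.
3. the heavier specimen is held over the white beaker's mouth ((((x of specimen_p_center in the frame of tray between -0.105 and 0.105 m and y of specimen_p_center in the frame of tray between -0.06 and 0.06 m and height (world z) of specimen_p_center below 0.05 m and angle between specimen_p_center's own z axis and vertical below 0.1 rad and contact force between specimen_p and the fingers below 0.1 N and linear speed of specimen_p below 0.02 m/s and contact force between specimen_p and tray between 1 and 2.45 N) and (contact force between specimen_q and the fingers above 1 N and horizontal distance between specimen_q_center and beaker_rim below 0.03 m and contact force between specimen_q and beaker below 0.1 N and z of specimen_q in the frame of beaker_rim between 0.005 and 0.15 m and angle between specimen_q_center's own z axis and vertical below 0.26 rad and linear speed of specimen_q below 0.03 m/s)) or ((x of specimen_q_center in the frame of tray between -0.105 and 0.105 m and y of specimen_q_center in the frame of tray between -0.06 and 0.06 m and height (world z) of specimen_q_center below 0.05 m and angle between specimen_q_center's own z axis and vertical below 0.1 rad and contact force between specimen_q and the fingers below 0.1 N and linear speed of specimen_q below 0.02 m/s and contact force between specimen_q and tray between 1 and 2.45 N) and (contact force between specimen_p and the fingers above 1 N and horizontal distance between specimen_p_center and beaker_rim below 0.03 m and contact force between specimen_p and beaker below 0.1 N and z of specimen_p in the frame of beaker_rim between 0.005 and 0.15 m and angle between specimen_p_center's own z axis and vertical below 0.26 rad and linear speed of specimen_p below 0.03 m/s)))), for 0.2 s.
At the end, for the whole second after the job is handed in: Lighter specimen upright (0.1 rad) at rest in the blue tray, released (presses the tray under 2.45 N; the heavier would exceed 3 N). Heavier one held in the fingers, still, upright (0.26 rad), within 30 mm of the white beaker's mouth centre, foot 5 to 150 mm above the rim, not touching it ((((x of specimen_p_center in the frame of tray between -0.105 and 0.105 m and y of specimen_p_center in the frame of tray between -0.06 and 0.06 m and height (world z) of specimen_p_center below 0.05 m and angle between specimen_p_center's own z axis and vertical below 0.1 rad and contact force between specimen_p and the fingers below 0.1 N and linear speed of specimen_p below 0.02 m/s and contact force between specimen_p and tray between 1 and 2.45 N) and (contact force between specimen_q and the fingers above 1 N and horizontal distance between specimen_q_center and beaker_rim below 0.03 m and contact force between specimen_q and beaker below 0.1 N and z of specimen_q in the frame of beaker_rim between 0.005 and 0.15 m and angle between specimen_q_center's own z axis and vertical below 0.26 rad and linear speed of specimen_q below 0.03 m/s)) or ((x of specimen_q_center in the frame of tray between -0.105 and 0.105 m and y of specimen_q_center in the frame of tray between -0.06 and 0.06 m and height (world z) of specimen_q_center below 0.05 m and angle between specimen_q_center's own z axis and vertical below 0.1 rad and contact force between specimen_q and the fingers below 0.1 N and linear speed of specimen_q below 0.02 m/s and contact force between specimen_q and tray between 1 and 2.45 N) and (contact force between specimen_p and the fingers above 1 N and horizontal distance between specimen_p_center and beaker_rim below 0.03 m and contact force between specimen_p and beaker below 0.1 N and z of specimen_p in the frame of beaker_rim between 0.005 and 0.15 m and angle between specimen_p_center's own z axis and vertical below 0.26 rad and linear speed of specimen_p below 0.03 m/s)))); the arm keeps its last pose, push and grip.
It fails at once if another loose thing on the bench is moved more than 30 mm (distance of any of stopper, glass_beaker, measuring_cylinder, wash_bottle, brush, goggles, petri_dish from where it was at the start of the episode above 0.03 m).
It fails at once if the white beaker is pushed more than 25 mm or tipped (distance of beaker from where it was at the start of the episode above 0.025 m or angle between beaker's own z axis and vertical above 0.3 rad).
It also fails if it takes over 67 s, if anything falls off the work surface, if the arm or the gripper's body presses on something with over 40 N, if the wrist force passes 120 N, or if a joint passes its speed limit or range.

## Robot

A 6-joint arm with a two-finger parallel gripper is mounted at the origin on the work surface. World frame = base frame: x ahead of the robot, y to its left, z up, the work surface at z = 0. Lengths are in m, angles in rad, forces in N, time in s.
With the tool pointing down it reaches from about 0.3 to 0.95 m from the base axis. Payload 3.1 kg.
Tool frame: the origin (TCP) lies at the very end of the fingers, on their centre line; the grasp point (between the pads) lies 19 mm behind it; z points along the fingers, y is the direction in which the jaws open and shut (so a half turn about z gives the same grasp; the last joint's range is limited). The gripper opens to 85 mm and grips with 20 to 120 N. Pads are 22 mm wide; open, the fingers measure 114 mm over their backs; the gripper's body (76 mm by 85 mm) begins 54 mm behind the grasp point. The pads swing forward as they close: fully open they stand 13 mm farther back than shut.
Start: joints at [1.139, 0.308, 1.634, -0, 1.2, -0.07], TCP at [0.221, 0.585, 0.231] pointing down, gripper open.
Joint ranges: [-3.06, 3.06], [-0.79, 1.96], [0.05, 2.63], [-1.19, 4.34], [0.05, 2.64], [-2.94, 2.94]. Speed limits (rad/s): [2.79, 2.79, 3.14, 3.14, 3.14, 3.14].

## Interface

Orientations are given as a unit quaternion [x, y, z, w].
In Python, from cell import bot, cams, order gives the robot as it stands. The module is installed in compiled form; this text tells all that it offers.
- The arm moves only by the tool drive_tool, never from a script. Its arguments are lists of equal length, an entry for each row: "translation": the shift along the world's x, y, z in m, a list of three; "rotation": the turn, a rotation vector about the world's x, y, z in rad, a list of three; "hand": the closure, from -1 (fully open) to 1 (shut). In form: {"translation": [[dx, dy, dz], ...], "rotation": [[rx, ry, rz], ...], "hand": [hand, ...]}. A call has 1 to 12 rows; each row shifts and turns the commanded pose from where the row before left it; what a row does not reach is not made up. A row lasts 1/8 s, in which the tool goes at most 62.5 mm and 10.7 degrees, less where a joint would pass 70% of its speed; a pose out of reach is approached as far as the arm can. A call is refused whole if a number of a shift passes 0.0625 or a number of a turn 0.188, either way. A call with a gripper value outside its range is refused whole. The fingers move at their own pace and stop on an object; "grip_force" is the grip in N (left out, the last holds). Time passes only in rows, so rows that do not move let the fingers close. It gives the time, the measured TCP pose, the force and the opening at its end, in the units of the state.
- bot.observe(): the state, without advancing time (a new reading comes with each control period).
- cams.get_image(name): name is "scene" or "top"; returns a dict with "img" (400x640x3 uint8, blue, green, red), "fx", "fy", "cx", "cy" (pixels), "k1" (the pictures are not rectified: a ray, as slopes to the right and down, at radius r is drawn at 1 + k1 r^2 times it, then the intrinsics apply), "rvec" (rotation vector, rad) and "tvec" (3), from world to camera coordinates, as OpenCV has them. Camera axes: x right, y down, z forward; pixel columns grow to the right and rows downward; lengths in m; the calibration is good to about 2 mm. A picture is of the moment at which its call begins. There is no depth.
- order.job_done(): hands the job in, once; it reports no verdict.
The state is a dict: "clock": time; "joint_positions": joint angles; "dq": joint speeds; "tau": joint torques, N m; "position": TCP position; "tcp_rot": TCP orientation; "wrist_force": force on the tool from outside, world axes, zero at the start; "wrist_torque": the same for the moment, N m; "gripper_width": finger opening in m.
Only numpy, scipy, OpenCV 4.12 (cv2) and the standard library are available. Lean on these libraries where they do the work, as an engineer would, in place of code of your own. Each camera call takes 0.05 s, during which the arm holds its last target. There are 200 camera calls.

## Working session

There is one attempt and no reset: what is moved stays moved. The work goes in short steps, Python scripts to look and compute and a tool call to move; the robot and the scene stay as the last step left them, time stands still between calls to the robot, and variables do not carry over. Pictures are saved under pics/ and viewed, about 8 in all and at most 12, crops included, and the job is handed in when it is done.

Besides the shell and the picture viewer there is one more tool, called after "Call:" as a command line: name --argument value ..., lists and objects as JSON in quotes. drive_tool: Moves the arm, as the interface text tells. Its arguments: {"type":"object","properties":{"translation":{"type":"array","items":{"type":"array","items":{"type":"number"}}},"rotation":{"type":"array","items":{"type":"array","items":{"type":"number"}}},"hand":{"type":"array","items":{"type":"number"}},"grip_force":{"type":"number"}},"required":["translation","rotation","hand"]}

```bash
mkdir -p pics; cat > h.py <<'E'
import numpy as np,cv2
from cell import bot,cams,order
def cam(n):
    c=cams.get_image(n); return c
def ray(c,u,v):
    K=np.array([[c['fx'],0,c['cx']],[0,c['fy'],c['cy']],[0,0,1.]])
    d=np.array([(u-c['cx'])/c['fx'],(v-c['cy'])/c['fy']]); s=d.copy()
    for _ in range(20): s=d/(1+c['k1']*(s@s))
    R=cv2.Rodrigues(np.array(c['rvec'],float))[0]; t=np.array(c['tvec'],float).ravel()
    return -R.T@t, R.T@np.array([s[0],s[1],1.])
def plane(c,u,v,z):
    o,d=ray(c,u,v); return o+d*(z-o[2])/d[2]
E
python3 - <<'E'
from h import *
for n in("scene","top"):
    c=cam(n); cv2.imwrite(f'pics/{n}0.png',c['img']); print(n,ray(c,320,200),c['k1'],c['fx'])
print(bot.observe())
E
```

```text
scene (array([1.15545962, 0.45172285, 0.98389551]), array([-0.53418273, -0.31639725, -0.78423547])) -0.0989428978637251 480.96641178634303
top (array([0.40657429, 0.1051815 , 1.11287999]), array([ 9.97416304e-02, -4.90691017e-04, -9.95016788e-01])) -0.08536089750266432 372.0353133013732
{'clock': 0.1, 'joint_positions': array([ 1.13931125e+00,  3.08913619e-01,  1.63505852e+00,  2.65819096e-05,
        1.19969696e+00, -6.97066263e-02]), 'dq': array([-0.00140787, -0.00347806, -0.00413354,  0.00263592, -0.00086747,
       -0.00068594]), 'tau': array([-4.57317374e-04, -4.16414058e+01, -2.77644360e+01, -7.31436944e-05,
        4.15074857e-03, -2.41403644e-07]), 'position': array([0.22092214, 0.58385872, 0.23016495]), 'tcp_rot': array([ 1.79909019e-01,  9.83682706e-01, -1.00272252e-03, -2.69454038e-04]), 'wrist_force': array([0.08018684, 0.18494519, 0.10530065]), 'wrist_torque': array([-0.02683372,  0.036322  ,  0.00722538]), 'gripper_width': 0.08506153914060105}
```

View pics/scene0.png

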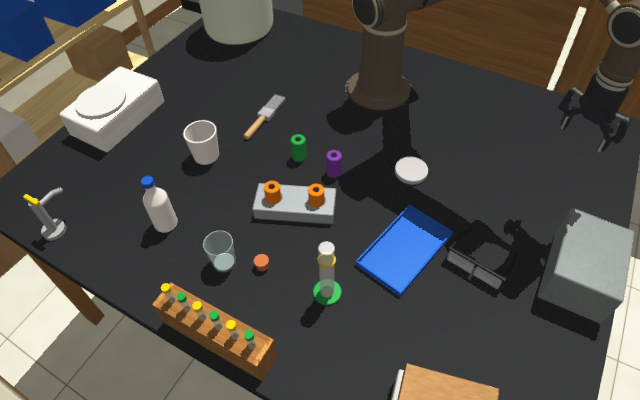

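View pics/top0.png

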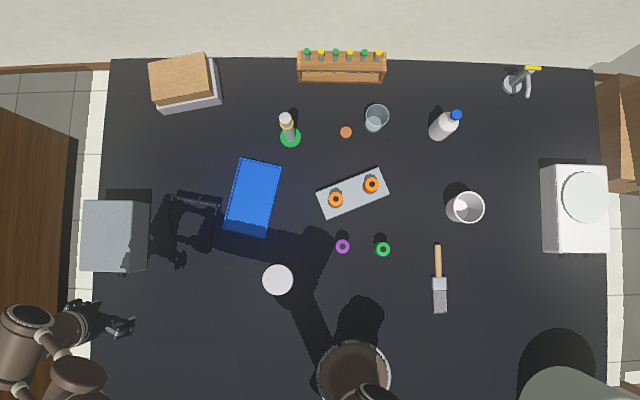

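Top view: the mould is at (352,193) with orange specimens at (336,199) and (372,184). The purple (342,246) and green (383,249) look-alikes stand outside it. The white beaker is at (465,207), the tray at (253,197) and the measuring cylinder at (290,135). The scene view shows the same layout: orange at (272,192) and (316,195), beaker at (202,142). Next I measure positions.

```bash
python3 - <<'E'
from h import *
c=cam("top"); s=cam("scene")
def comps(im,lo,hi,amin):
    m=cv2.inRange(cv2.cvtColor(im,cv2.COLOR_BGR2HSV),lo,hi)
    m=cv2.morphologyEx(m,cv2.MORPH_CLOSE,np.ones((5,5)))
    return [k for k in cv2.findContours(m,cv2.RETR_EXTERNAL,cv2.CHAIN_APPROX_NONE)[0] if cv2.contourArea(k)>amin]
for n,cc in(("top",c),("scene",s)):
    for k in comps(cc['img'],(5,180,120),(20,255,255),60):
        r=cv2.minAreaRect(k); p=[plane(cc,*r[0],z).round(3)[:2] for z in(.08,.045)]
        print(n,'orange',np.round(r[0],1),np.round(r[1],1),p)
# black dot on the top view
hsv=cv2.cvtColor(c['img'],cv2.COLOR_BGR2HSV)
for u,v in((336,199),(372,184)):
    g=c['img'][v-5:v+6,u-5:u+6].max(2); ys,xs=np.where(g<90)
    if len(xs): q=(u-5+xs.mean(),v-5+ys.mean()); print('dot',np.round(q,1),len(xs),plane(c,*q,.08).round(4))
for k in comps(c['img'],(100,120,60),(125,255,255),2000):
    b=cv2.boxPoints(cv2.minAreaRect(k)); P=np.array([plane(c,*x,.018) for x in b]); print('tray',P.round(3)[:,:2].tolist(),P.mean(0).round(3),np.linalg.norm(P[0]-P[1]),np.linalg.norm(P[1]-P[2]))
for n,cc,x0,x1,y0,y1 in(("top",c,440,490,182,230),):
    k=max(comps(cc['img'][y0:y1,x0:x1],(0,0,100),(179,60,255),100),key=cv2.contourArea)
    e=cv2.fitEllipse(k); print('beaker',e,cv2.boundingRect(k),plane(cc,e[0][0]+x0,e[0][1]+y0,.095))
k=max(comps(c['img'][155:230,305:400],(0,0,90),(179,60,255),300),key=cv2.contourArea)
b=cv2.boxPoints(cv2.minAreaRect(k))+[305,155];P=np.array([plane(c,*x,.038) for x in b]);print('mould',P.round(3)[:,:2].tolist(),P.mean(0).round(3))
a=c['img'][140:280,300:500]; a=cv2.resize(a,None,fx=3,fy=3,interpolation=cv2.INTER_CUBIC)
d=cv2.resize(s['img'][100:230,170:370],None,fx=3,fy=3)[:, :]
cv2.imwrite('pics/c1.png',cv2.resize(np.vstack([a,d]),None,fx=.74,fy=.74))
E
```

```text
top orange [335.5 199. ] [13. 14.] [array([0.514, 0.061]), array([0.517, 0.06 ])]
top orange [371. 185.] [14. 14.] [array([ 0.555, -0.038]), array([ 0.56 , -0.043])]
scene orange [316.  194.5] [14. 23.] [array([0.53, 0.07]), array([0.505, 0.055])]
scene orange [272.  191.9] [22.8 14.6] [array([ 0.573, -0.028]), array([ 0.551, -0.047])]
dot [335.5 198.5] 16 [0.515  0.0615 0.08  ]
dot [371.6 183.7] 21 [ 0.5585 -0.0395  0.08  ]
tray [[0.427, 0.396], [0.647, 0.352], [0.616, 0.218], [0.398, 0.265]] [0.522 0.308 0.018] 0.22471687251386088 0.13663240693533854
beaker ((25.75575065612793, 25.50246810913086), (31.839916229248047, 38.97420120239258), 80.01660919189453) (6, 9, 39, 33) [ 0.49437153 -0.30128424  0.095     ]
mould [[0.537, 0.122], [0.619, -0.065], [0.535, -0.099], [0.456, 0.087]] [0.537 0.011 0.038]
```

View pics/c1.png

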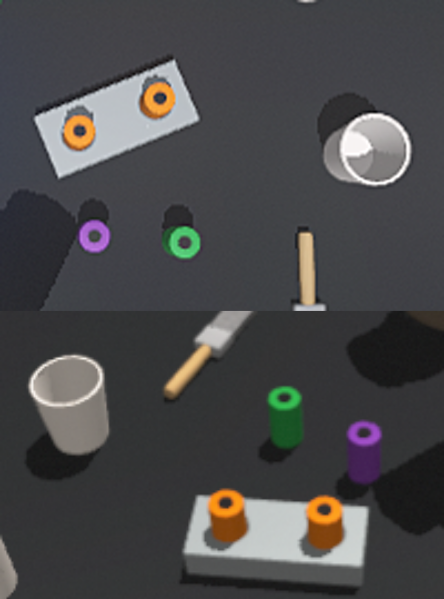

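The two orange parts stand in the mould at A (0.515,0.061) and B (0.558,-0.040). They are 109 mm apart (110 expected), and their midpoint is at the mould centre. The green and purple ones are outside the mould and excluded. I'm going above A with the jaws along the mould's short axis.

Call:
drive_tool --translation '[[0.0245,-0.0436,0],[0.0245,-0.0436,0],[0.0245,-0.0436,0],[0.0245,-0.0436,0],[0.0245,-0.0436,0],[0.0245,-0.0436,0],[0.0245,-0.0436,0],[0.0245,-0.0436,0],[0.0245,-0.0436,0],[0.0245,-0.0436,0],[0.0245,-0.0436,0],[0.0245,-0.0436,0]]' --rotation '[[0,0,-0.0675],[0,0,-0.0675],[0,0,-0.0675],[0,0,-0.0675],[0,0,-0.0675],[0,0,-0.0675],[0,0,-0.0675],[0,0,-0.0675],[0,0,-0.0675],[0,0,-0.0675],[0,0,-0.0675],[0,0,-0.0675]]' --hand '[-1,-1,-1,-1,-1,-1,-1,-1,-1,-1,-1,-1]' --grip_force 50

```text
clock: 1.7
position: [0.5158, 0.0598, 0.2312]
tcp_rot: [0.554, 0.833, 0.0, 0.0]
wrist_force: [0.7, 0.6, 0.4]
gripper_width: 0.0857
```

```bash
python3 - <<'E'
from h import *
from scipy.spatial.transform import Rotation as R
o=bot.observe(); M=R.from_quat(o['tcp_rot']).as_matrix(); print(o['clock'],o['position'],M[:,1],M[:,2],o['wrist_force'],o['joint_positions'])
c=cam("top"); print('rim',plane(c,468.9,207.1,.095))
s=cam("scene"); g=cv2.cvtColor(s['img'],cv2.COLOR_BGR2HSV)[115:170,178:228]
k=max(cv2.findContours(cv2.inRange(g,(0,0,90),(179,70,255)),0,1)[0],key=cv2.contourArea); print(cv2.boundingRect(k))
# scene mouth: crop px (67,382)/2.22
print('rim scene',plane(s,170+67/2.22,100+(382-311)/2.22,.095))
E
```

```text
1.7 [0.51576125 0.05981284 0.23124291] [9.22377801e-01 3.86288959e-01 1.79384411e-04] [ 1.35235865e-04  1.41463654e-04 -9.99999981e-01] [0.7370948  0.5763402  0.37154926] [ 3.14920036e-02  1.03902013e-01  1.88058017e+00  1.49778265e-04
  1.15697085e+00 -3.65173073e-01]
rim [ 0.49563401 -0.31031788  0.095     ]
(5, 5, 36, 45)
rim scene [ 0.498196   -0.30644574  0.095     ]
```

Call:
drive_tool --translation '[[0,0,-0.027],[0,0,-0.027],[0,0,-0.027],[0,0,-0.027],[0,0,-0.027],[0,0,-0.02],[0,0,-0.016],[0,0,-0.012],[0,0,-0.004],[0,0,0],[0,0,0]]' --rotation '[[0,0,0],[0,0,0],[0,0,0],[0,0,0],[0,0,0],[0,0,0],[0,0,0],[0,0,0],[0,0,0],[0,0,0],[0,0,0]]' --hand '[-1,-1,-1,-1,-1,-1,-1,-1,-1,-1,-1]'

```text
clock: 3.18
position: [0.516, 0.0613, 0.045]
tcp_rot: [0.553, 0.833, 0.0, 0.001]
wrist_force: [-0.4, -1.0, -0.2]
gripper_width: 0.0854
```

Call:
drive_tool --translation '[[0,0,0],[0,0,0],[0,0,0],[0,0,0],[0,0,0],[0,0,0],[0,0,0],[0,0,0],[0,0,0],[0,0,0]]' --rotation '[[0,0,0],[0,0,0],[0,0,0],[0,0,0],[0,0,0],[0,0,0],[0,0,0],[0,0,0],[0,0,0],[0,0,0]]' --hand '[1,1,1,1,1,1,1,1,1,1]'

```text
clock: 4.42
position: [0.5156, 0.0614, 0.0447]
tcp_rot: [0.553, 0.833, 0.0, 0.0]
wrist_force: [-0.7, -0.0, 5.5]
gripper_width: 0.039
```

Gripped at a 39 mm opening. Lifting straight up and holding still.

Call:
drive_tool --translation '[[0,0,0.008],[0,0,0.014],[0,0,0.02],[0,0,0.024],[0,0,0.024],[0,0,0.024],[0,0,0.02],[0,0,0.01],[0,0,0],[0,0,0],[0,0,0],[0,0,0]]' --rotation '[[0,0,0],[0,0,0],[0,0,0],[0,0,0],[0,0,0],[0,0,0],[0,0,0],[0,0,0],[0,0,0],[0,0,0],[0,0,0],[0,0,0]]' --hand '[1,1,1,1,1,1,1,1,1,1,1,1]'

```text
clock: 5.92
position: [0.5148, 0.0613, 0.1875]
tcp_rot: [0.553, 0.833, -0.0, -0.001]
wrist_force: [-0.3, 0.3, -1.5]
gripper_width: 0.0391
```

```bash
python3 - <<'E'
from h import *
f=[]
for i in range(10):
    s=cam("scene") ; f.append(bot.observe()['wrist_force'])
print(np.array(f).round(2), np.mean(f,0)); cv2.imwrite('pics/l1.png',cv2.resize(s['img'][80:260,180:420],None,fx=2.5,fy=2.5))
E
```

```text
[[ 0.49 -0.05 -1.93]
 [-0.29  0.56 -1.5 ]
 [-0.17 -0.1  -1.08]
 [-0.33  0.09 -2.17]
 [-0.18  0.67 -1.47]
 [ 1.53  0.38 -0.87]
 [-0.41  0.15 -1.58]
 [-0.43  0.46 -1.49]
 [ 0.08 -0.66 -2.08]
 [ 0.06  0.13 -2.45]] [ 0.0340935   0.16244886 -1.66426284]
```

View pics/l1.png

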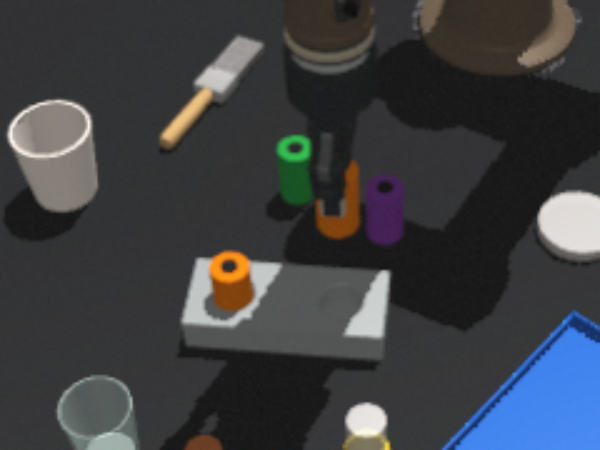

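The picture shows the specimen from A held upright above the mould, crop (338,200), while B still sits in its cavity at (230,280). It weighs 1.66 N (0.17 kg), in the light range, so it goes to the tray centre. I'll check this when I weigh B.

Call:
drive_tool --translation '[[0.001,0.015,0],[0.001,0.03,0],[0.001,0.04,0],[0.001,0.04,0],[0.001,0.04,0],[0.001,0.04,0],[0.001,0.028,0],[0,0.014,0],[0,0,-0.015],[0,0,-0.025],[0,0,-0.025],[0,0,-0.025]]' --rotation '[[0,0,0],[0,0,0],[0,0,0],[0,0,0],[0,0,0],[0,0,0],[0,0,0],[0,0,0],[0,0,0],[0,0,0],[0,0,0],[0,0,0]]' --hand '[1,1,1,1,1,1,1,1,1,1,1,1]'

```text
clock: 7.92
position: [0.5216, 0.3065, 0.0963]
tcp_rot: [0.553, 0.833, -0.001, -0.0]
wrist_force: [-1.1, 1.1, -1.1]
gripper_width: 0.0391
```

Call:
drive_tool --translation '[[0,0,-0.025],[0,0,-0.015],[0,0,-0.008],[0,0,-0.005],[0,0,-0.001],[0,0,0],[0,0,0],[0,0,0]]' --rotation '[[0,0,0],[0,0,0],[0,0,0],[0,0,0],[0,0,0],[0,0,0],[0,0,0],[0,0,0]]' --hand '[1,1,1,1,1,1,1,1]'

```text
clock: 8.93
position: [0.5225, 0.3085, 0.0447]
tcp_rot: [0.553, 0.833, 0.0, 0.0]
wrist_force: [-0.6, -0.1, -2.4]
gripper_width: 0.0392
```

Call:
drive_tool --translation '[[0,0,-0.002],[0,0,-0.002],[0,0,-0.001],[0,0,-0.001],[0,0,0],[0,0,0]]' --rotation '[[0,0,0],[0,0,0],[0,0,0],[0,0,0],[0,0,0],[0,0,0]]' --hand '[1,1,1,1,1,1]'

```text
clock: 9.68
position: [0.5221, 0.3083, 0.0387]
tcp_rot: [0.553, 0.833, -0.0, -0.0]
wrist_force: [-2.4, -0.6, 5.0]
gripper_width: 0.0389
```

Contact (+5 N). I'll open gently and lift.

Call:
drive_tool --translation '[[0,0,0],[0,0,0],[0,0,0],[0,0,0],[0,0,0],[0,0,0],[0,0,0],[0,0,0],[0,0,0],[0,0,0]]' --rotation '[[0,0,0],[0,0,0],[0,0,0],[0,0,0],[0,0,0],[0,0,0],[0,0,0],[0,0,0],[0,0,0],[0,0,0]]' --hand '[0,-0.2,-0.4,-0.6,-0.8,-1,-1,-1,-1,-1]'

```text
clock: 10.92
position: [0.5223, 0.3083, 0.0383]
tcp_rot: [0.553, 0.833, 0.0, -0.0]
wrist_force: [0.9, -0.6, -0.7]
gripper_width: 0.0853
```

Call:
drive_tool --translation '[[0,0,0.01],[0,0,0.02],[0,0,0.03],[0,0,0.03],[0,0,0.03],[0,0,0.03],[0,0,0.02],[0,0,0.01],[0,0,0],[0,0,0]]' --rotation '[[0,0,0],[0,0,0],[0,0,0],[0,0,0],[0,0,0],[0,0,0],[0,0,0],[0,0,0],[0,0,0],[0,0,0]]' --hand '[-1,-1,-1,-1,-1,-1,-1,-1,-1,-1]'

```text
clock: 12.18
position: [0.5214, 0.3079, 0.2169]
tcp_rot: [0.553, 0.833, -0.001, -0.001]
wrist_force: [-1.6, 0.7, -0.4]
gripper_width: 0.0854
```

```bash
python3 - <<'E'
from h import *
f=[]
for i in range(8):
    s=cam("scene") ; f.append(bot.observe()['wrist_force'])
print(np.mean(f,0),bot.observe()['position'],bot.observe()['gripper_width']); cv2.imwrite('pics/l2.png',cv2.resize(s['img'][130:310,240:520],None,fx=2.5,fy=2.5))
E
```

```text
[ 0.07996095 -0.05418667  0.60643641] [0.52214276 0.30829278 0.21789248] 0.0851897846209086
```

View pics/l2.png

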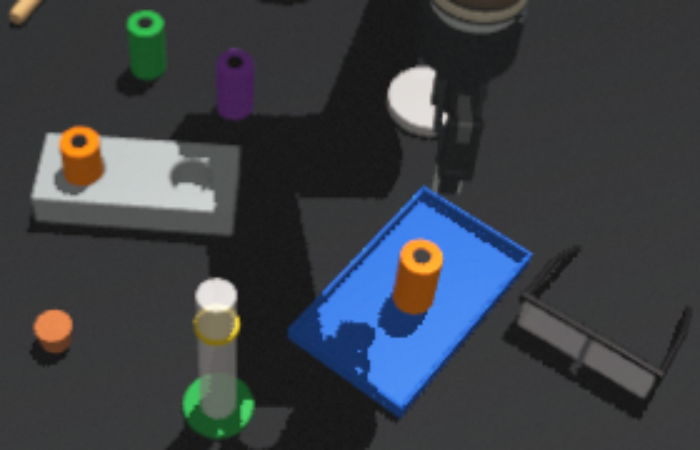

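The crop shows the specimen standing upright in the tray at (418,275). Now to B.

Call:
drive_tool --translation '[[0.002,-0.02,0],[0.0034,-0.034,0],[0.0042,-0.04,0],[0.0042,-0.04,0],[0.0042,-0.04,0],[0.0042,-0.04,0],[0.0042,-0.04,0],[0.0042,-0.04,0],[0.0034,-0.034,0],[0.002,-0.02,0],[0,0,-0.02],[0,0,-0.03]]' --rotation '[[0,0,0],[0,0,0],[0,0,0],[0,0,0],[0,0,0],[0,0,0],[0,0,0],[0,0,0],[0,0,0],[0,0,0],[0,0,0],[0,0,0]]' --hand '[-1,-1,-1,-1,-1,-1,-1,-1,-1,-1,-1,-1]'

```text
clock: 14.08
position: [0.5592, -0.0406, 0.1691]
tcp_rot: [0.553, 0.833, 0.001, 0.001]
wrist_force: [-0.3, 0.7, -0.5]
gripper_width: 0.0853
```

Call:
drive_tool --translation '[[0,0,-0.03],[0,0,-0.03],[0,0,-0.028],[0,0,-0.02],[0,0,-0.01],[0,0,-0.005],[0,0,0],[0,0,0]]' --rotation '[[0,0,0],[0,0,0],[0,0,0],[0,0,0],[0,0,0],[0,0,0],[0,0,0],[0,0,0]]' --hand '[-1,-1,-1,-1,-1,-1,-1,-1]'

```text
clock: 15.08
position: [0.5591, -0.0398, 0.0462]
tcp_rot: [0.553, 0.833, 0.0, 0.001]
wrist_force: [-0.4, -0.2, 0.4]
gripper_width: 0.0853
```

Call:
drive_tool --translation '[[0,0,0],[0,0,0],[0,0,0],[0,0,0],[0,0,0],[0,0,0],[0,0,0],[0,0,0],[0,0,0],[0,0,0]]' --rotation '[[0,0,0],[0,0,0],[0,0,0],[0,0,0],[0,0,0],[0,0,0],[0,0,0],[0,0,0],[0,0,0],[0,0,0]]' --hand '[1,1,1,1,1,1,1,1,1,1]' --grip_force 60

```text
clock: 16.32
position: [0.5587, -0.0397, 0.0458]
tcp_rot: [0.553, 0.833, 0.0, 0.0]
wrist_force: [-0.3, -0.1, 6.1]
gripper_width: 0.0389
```

Call:
drive_tool --translation '[[0,0,0.008],[0,0,0.014],[0,0,0.022],[0,0,0.028],[0,0,0.028],[0,0,0.028],[0,0,0.02],[0,0,0.012],[0,0,0],[0,0,0],[0,0,0],[0,0,0]]' --rotation '[[0,0,0],[0,0,0],[0,0,0],[0,0,0],[0,0,0],[0,0,0],[0,0,0],[0,0,0],[0,0,0],[0,0,0],[0,0,0],[0,0,0]]' --hand '[1,1,1,1,1,1,1,1,1,1,1,1]'

```text
clock: 17.82
position: [0.5577, -0.0396, 0.2044]
tcp_rot: [0.553, 0.833, -0.0, -0.001]
wrist_force: [0.3, 0.8, -4.0]
gripper_width: 0.039
```

```bash
python3 - <<'E'
from h import *
f=[]
for i in range(10):
    s=cam("top") ; f.append(bot.observe()['wrist_force'])
print(np.mean(f,0),np.std(f,0),bot.observe()['position'])
a=s['img']; m=cv2.inRange(cv2.cvtColor(a,cv2.COLOR_BGR2HSV)[180:235,440:500],(0,0,80),(179,70,255))
k=max(cv2.findContours(m,0,1)[0],key=cv2.contourArea); print(cv2.boundingRect(k))
E
```

```text
[-0.06339098  0.04676942 -3.24632418] [0.28697456 0.2187425  0.58012919] [ 0.55827861 -0.03965484  0.20532157]
(0, 0, 46, 55)
```

B weighs 3.25 N against 1.66 N for A, so B is the heavier. Carrying it over the beaker mouth at (0.497,-0.309).

Call:
drive_tool --translation '[[-0.003,-0.013,0],[-0.0055,-0.024,0],[-0.0075,-0.033,0],[-0.0075,-0.033,0],[-0.0075,-0.033,0],[-0.0075,-0.033,0],[-0.0075,-0.033,0],[-0.0065,-0.03,0],[-0.0055,-0.024,0],[-0.003,-0.013,0],[0,0,-0.01],[0,0,-0.005]]' --rotation '[[0,0,0],[0,0,0],[0,0,0],[0,0,0],[0,0,0],[0,0,0],[0,0,0],[0,0,0],[0,0,0],[0,0,0],[0,0,0],[0,0,0]]' --hand '[1,1,1,1,1,1,1,1,1,1,1,1]'

```text
clock: 19.82
position: [0.4966, -0.3075, 0.1889]
tcp_rot: [0.553, 0.833, 0.0, -0.001]
wrist_force: [-0.6, 0.5, -3.9]
gripper_width: 0.0387
```

Call:
drive_tool --translation '[[0,0,0],[0,0,0],[0,0,0],[0,0,0],[0,0,0],[0,0,0]]' --rotation '[[0,0,0],[0,0,0],[0,0,0],[0,0,0],[0,0,0],[0,0,0]]' --hand '[1,1,1,1,1,1]'

```text
clock: 20.58
position: [0.4973, -0.3087, 0.1903]
tcp_rot: [0.553, 0.833, -0.0, 0.0]
wrist_force: [-0.5, -0.6, -3.2]
gripper_width: 0.0389
```

```bash
python3 - <<'E'
from h import *
s=cam("scene");t=cam("top");o=bot.observe();print(o['position'],abs(o['dq']).max(),o['gripper_width'],o['wrist_force'])
a=cv2.resize(s['img'][40:240,120:300],None,fx=2.2,fy=2.2);b=cv2.resize(t['img'][130:330,380:560],None,fx=2.2,fy=2.2)
cv2.imwrite('pics/l3.png',np.hstack([a,b]))
def uv(c,p): 
    R=cv2.Rodrigues(np.array(c['rvec'],float))[0];q=R@p+np.array(c['tvec'],float).ravel();x,y=q[:2]/q[2];f=1+c['k1']*(x*x+y*y);return np.array([c['cx']+c['fx']*x*f,c['cy']+c['fy']*y*f])
# commanded axis projected to the rim height, in crop pixels
p=np.array([o['position'][0],o['position'][1],.095]);print((uv(s,p)-[120,40])*2.2,(uv(t,p)-[380,130])*2.2+[396,0])
E
```

```text
[ 0.4972171  -0.30869286  0.1902681 ] 0.0012095354379738311 0.03886650924917038 [ 0.20147334 -0.25659641 -3.5862175 ]
[175.46292543 201.28831814] [590.30641331 168.35409118]
```

View pics/l3.png

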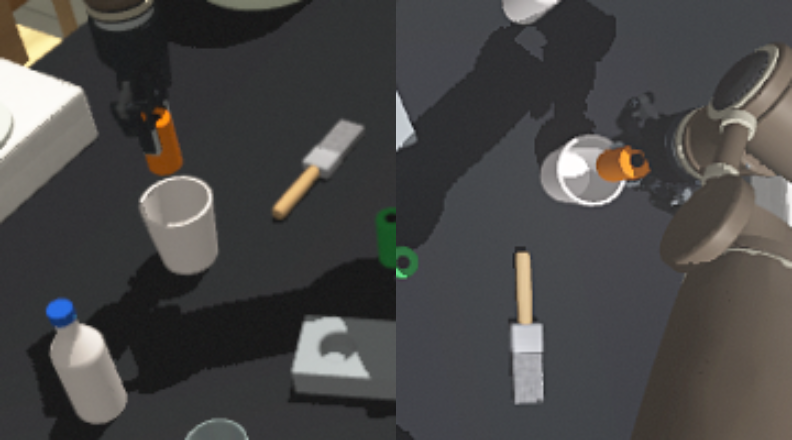

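The specimen hangs upright. Its axis at rim height falls at (175,201) and (590,168), and the mouth centres are about (177,205) and (590,170), so it is centred. The foot is about 59 mm above the rim. One last numeric check on the tray, then I hand in.

```bash
python3 - <<'E'
from h import *
c=cam("top"); g=cv2.inRange(cv2.cvtColor(c['img'],cv2.COLOR_BGR2HSV),(5,180,100),(20,255,255))[150:245,210:290]
m=cv2.moments(g,True);print('tray specimen',m['m00'],plane(c,210+m['m10']/m['m00'],150+m['m01']/m['m00'],.06),bot.observe()['clock'])
print(order.job_done())
E
```

```text
tray specimen 38.0 [0.52150009 0.31433851 0.06      ] 20.725
the job is handed in; nothing more can be done
None
```

I weighed both orange specimens, put the lighter one in the blue tray, and handed in the job at about 20.7 s with the heavier one held over the white beaker. The hand-in gives no verdict.

- **Weights:** the specimen from the cavity on the robot's left (+y) read 1.66 N (about 0.17 kg), and the other read 3.25 N (about 0.33 kg). The readings scattered by about 0.6 N, and the unloaded sensor sat about 0.6 N off zero. Both are small next to the gap between the two.
- **Lighter specimen:** it stood upright and released in the picture taken after I let go. The last top-view check put it about 6 mm from the tray centre.
- **Heavier specimen:** it is held upright and still about 59 mm above the rim. Its axis is within about 3 mm of the mouth centre in both views, and it was not touching the beaker.
- **Other things on the bench:** I saw nothing disturbed in the pictures I viewed, but I did not measure the bystanders' or the beaker's positions again. The two views of the beaker's mouth centre differed by about 5 mm, so I used a point between them.

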